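Bar over the vacuum pump and hold its eccentric rotor heavy side down

TASK

The vacuum pump is on the bench for service: by the revolving handle of its handwheel, turn the shaft over slowly by hand and feel where the eccentric rotor hidden inside is heavy. Bring the heavy side straight down and finish with your hand still holding the handle there, quite still and without letting go, so that the rotor cannot swing when the drive-end cover with its shaft seal comes off next. Leave everything else on the bench where it lies.

Things in the scene. Friction and masses are not known exactly. Their poses are not given: they have to be found in the camera images.
- pump: Vacuum pump bolted to the bench: white oil case, black finned rear end, 230 mm high (300 with the clear mist filter). Origin on the bench top straight below the handwheel's middle. Its x axis runs level along the shaft from the handwheel into the pump: the pump fills x 50 to 350 mm, y within 80 mm either side; the handle stands out towards -x. Place and heading vary.
- shaft (a point): Point on the level shaft axis at the handwheel's mid thickness, 140 mm above the bench, with the pump's axes. The oily shaft seal drags with about 0.32 N m all the time (5 N at the handle), so the shaft stays wherever it is left and never swings by itself.
- handwheel: Aluminium disc handwheel, 160 mm across, rim 18 mm thick; origin as shaft, x axis along the shaft, z axis from shaft to handle. Turns endlessly either way; the rotor hidden in the pump turns with it. Rotor's pull 0.17 to 0.27 N m (2 to 4 N at the handle): adds to the drag as its heavy side is lifted, helps as that sinks. Its angle to the handle differs each time. The wheel itself is balanced.
- handle_mid (a point): Middle of the revolving handle: red plastic grip 24 mm in diameter, 90 mm long, parallel to the shaft, its axis 68 mm from the shaft axis. The point is on the handle's axis, 54 mm in front of the wheel's front face (pump x = -63 mm); the grip runs 45 mm to either side. The sleeve turns freely on its pin, so it can be held from above all the way round.
- parts_tray: Bystander: low steel tray 220 x 160 x 35 mm holding two removed parts.
- coupling_half: Bystander: dark steel coupling half, 60 mm across, 42 mm high, in the tray.
- clamp_ring: Bystander: aluminium clamp ring, 60 mm across, 14 mm high, in the tray.
- oil_bottle: Bystander: closed white oil bottle, 72 mm across, 200 mm high; origin under its middle.
- belt_pulley: Bystander: grey belt pulley lying flat, 100 mm across, 36 mm high.
- spanner: Bystander: spanner, 190 mm long, lying flat.
- grease_jar: Bystander: small white jar with a blue lid, 56 mm across, 55 mm high.

How it is judged:
On the way:
1. the wheel is being turned by the hand on its handle (contact force between the fingers and handle_c0 above 0.5 N and angular speed of handwheel above 0.1 rad/s), for 0.1 s.
At the end, for the whole second after the job is handed in: The rotor's heavy side hangs below the shaft within 15 degrees of straight down, the wheel stands still (under 0.1 rad/s), and the fingers still hold the handle (contact over 2 N) (z of rotor_c0 in the frame of shaft below 0 m and y of rotor_c0 in the frame of shaft between -0.0091 and 0.0091 m and angular speed of handwheel below 0.1 rad/s and contact force between the fingers and handle_c0 above 2 N); the arm keeps its last pose, push and grip.
It fails at once if the shaft is spun fast instead of slowly (over 4 rad/s) (angular speed of handwheel above 4 rad/s).
It fails at once if another thing on the bench is shifted by more than 30 mm (distance of any of parts_tray, coupling_half, clamp_ring, oil_bottle, belt_pulley, spanner, grease_jar from where it was at the start of the episode above 0.03 m).
It also fails if it takes over 72 s, if anything falls off the work surface, if the arm or the gripper's body presses on something with over 40 N, if the wrist force passes 120 N, or if a joint passes its speed limit or range.

ROBOT

A 6-joint arm with a two-finger parallel gripper is mounted at the origin on the work surface. World frame = base frame: x ahead of the robot, y to its left, z up, the work surface at z = 0. Lengths are in m, angles in rad, forces in N, time in s.
With the tool pointing down it reaches from about 0.275 to 0.85 m from the base axis. Payload 5.2 kg.
Tool frame: the origin (TCP) lies at the very end of the fingers, on their centre line; the grasp point (between the pads) lies 19 mm behind it (bot.grip_point_offset is the distance from the TCP to the grasp point, in m); z points along the fingers, y is the direction in which the jaws open and shut (so a half turn about z gives the same grasp; the last joint's range is limited). The gripper opens to 85 mm and grips with 20 to 120 N. Pads are 22 mm wide; open, the fingers measure 114 mm over their backs; the gripper's body (76 mm by 85 mm) begins 54 mm behind the grasp point. The pads swing forward as they close: fully open they stand 13 mm farther back than shut.
Start: joints at [0.961, 0.259, 1.535, -0, 1.348, -0.203], TCP at [0.218, 0.505, 0.231] pointing down, gripper open.
Joint ranges: [-3.14, 3.14], [-0.91, 2.08], [0.19, 2.58], [-1.22, 4.36], [0.22, 2.71], [-3.12, 3.12]. Speed limits (rad/s): [2.57, 2.57, 3.14, 3.14, 3.14, 3.14].

INTERFACE

Orientations are given as [roll, pitch, yaw] about the fixed x, y, z axes, in that order (R = Rz(yaw) Ry(pitch) Rx(roll)).
In Python, from cell import bot, vision gives the robot as it stands.
- The arm moves only by the shell command python3 -m pendant 'ROWS' [FORCE]. ROWS is JSON, a list of rows, each a list of 3 entries, a list of its own where there are three numbers: the turn, a rotation vector about the world's x, y, z in degrees, then the shift along the world's x, y, z in m, then the opening, from 0 (shut) to 1 (fully open). A call has 1 to 12 rows; each row is the pose to reach, as a shift and turn from the pose measured when the call began; what a row does not reach only later rows make up. A row lasts 1/12 s, in which the tool goes at most 41.7 mm and 7.16 degrees, less where a joint would pass 70% of its speed; a pose out of reach is approached as far as the arm can. A call with a gripper value outside its range is refused whole. The fingers move at their own pace and stop on an object; FORCE is the grip in N (left out, the last holds). Time passes only in rows, so rows that repeat a pose let the fingers close. It gives the time, the measured TCP pose, the force and the opening at its end, in the units of the state.
- bot.sense(): the state, without advancing time (a new reading comes with each control period).
- vision.camera(name): name is "scene" or "top"; returns (picture, depth): 480x640x3 uint8, red, green, blue; 480x640 float32, m along the optical axis (not along the pixel's ray), 0 where there is no reading.
- vision.camera_params(name): a dict with "fx", "fy", "cx", "cy" (pixels), "R" (3x3) and "t" (3): a world point X has camera coordinates R X + t. Camera axes: x right, y down, z forward; pixel columns grow to the right and rows downward; lengths in m; the calibration is good to about 2 mm. A picture is of the moment at which its call begins. camera_params takes no time and is no camera call.
- bot.finish_job(): hands the job in, once; it reports no verdict.
Trained networks look in the newest picture that a camera, given by its name, has taken for a name from the list of things; names that differ only in an ending like _2 or _b are one class to them, and where a whole thing is asked for, a point or a joint stands for the part that bears it (a point fixed in the world has none). Each returns a list of dicts, best first, with "score" (0 to 1); they miss things now and then, are a little off and sometimes report something else, mostly with a low value. They report only what shows in the picture. A call takes as long as a camera call.
- vision.masks_of(thing, camera): "pixels" (480x640 bool, what is visible of it) and "point" ([row, column] in pixels, amid what is visible of it).
- vision.tip_of(thing, camera): "point" ([row, column] in pixels: a listed point, or the origin of a listed thing).
The state is a dict: "time_s": time; "joint_pos": joint angles; "joint_vel": joint speeds; "tau": joint torques, N m; "tcp_pos": TCP position; "eef_rot": TCP orientation; "ft_force": force on the tool from outside, world axes, zero at the start; "ft_torque": the same for the moment, N m; "opening": finger opening in m.
Only numpy, scipy, OpenCV 4.12 (cv2) and the standard library are available. Lean on these libraries where they do the work, as an engineer would, in place of code of your own. Each camera call takes 0.05 s, during which the arm holds its last target. There are 200 camera calls.

## Working session

There is one attempt and no reset: what is moved stays moved. The work goes in short steps, Python scripts to look and compute and a shell command to move; the robot and the scene stay as the last step left them, time stands still between calls to the robot, and variables do not carry over. Pictures are saved under pics/ and viewed, about 8 in all and at most 12, crops included, and the job is handed in when it is done.

```bash
mkdir -p pics; cat > h.py <<'E'
import numpy as np, cv2
from cell import bot, vision
def snap(c,f=None):
    im,d=vision.camera(c)
    if f: cv2.imwrite('pics/'+f,im[:,:,::-1])
    return im,d
def ray(c,rc):
    p=vision.camera_params(c);R=np.array(p['R']);t=np.array(p['t'])
    v=np.array([(rc[1]-p['cx'])/p['fx'],(rc[0]-p['cy'])/p['fy'],1.])
    return -R.T@t, R.T@v
def tri(a,b):
    (o1,v1),(o2,v2)=a,b
    s=np.linalg.lstsq(np.c_[v1,-v2],o2-o1,rcond=None)[0]
    p,q=o1+s[0]*v1,o2+s[1]*v2
    return (p+q)/2,np.linalg.norm(p-q)
E
python3 - <<'E'
from h import *
for c in('scene','top'):
    im,d=snap(c,c+'1.png')
    for n in('handle_mid','shaft','handwheel','pump'):
        r=vision.tip_of(n,c)
        for q in r[:2]:
            o,v=ray(c,q['point']);rr,cc=[int(round(k)) for k in q['point']]
            print(c,n,q['score'].__round__(2),np.round(q['point'],1),(o+v*d[rr,cc]).round(3) if 0<=rr<480 and 0<=cc<640 else '')
    m=vision.masks_of('handle_mid',c)
    for q in m[:2]: 
        ys,xs=np.nonzero(q['pixels']);print('mask',q['score'],len(ys),xs.min(),xs.max(),ys.min(),ys.max())
print(bot.sense())
E
```

```text
scene handle_mid 0.9 [310.6 267.7] [ 0.672 -0.02   0.105]
scene shaft 0.36 [336.6 389.5] [0.737 0.207 0.066]
scene handwheel 0.97 [270.6 240.2] [ 0.61  -0.064  0.159]
scene pump 0.72 [305.4 248.8] [ 0.656 -0.056  0.105]
scene pump 0.19 [308.9 267.5] [ 0.67  -0.02   0.107]
mask 0.88 555 243 289 303 320
mask 0.35 536 449 475 222 247
top handle_mid 0.73 [182.4 372.7] [ 0.662 -0.017  0.106]
top handle_mid 0.56 [159.5 449.4] [ 0.727 -0.208  0.052]
top shaft 0.73 [207.1 394.4] [ 0.591 -0.057  0.217]
top handwheel 0.67 [210.  392.2] [ 0.586 -0.053  0.206]
top handwheel 0.63 [240.2 190.1] [0.529 0.438 0.004]
top pump 0.72 [211.8 392.3] [ 0.581 -0.053  0.214]
mask 0.93 289 358 392 173 189
{'time_s': 0.6, 'joint_pos': array([ 9.61204240e-01,  2.58589811e-01,  1.53500074e+00,  2.93359784e-05,
        1.34800873e+00, -2.02795111e-01]), 'joint_vel': array([ 1.55368450e-03,  1.08608380e-03, -2.47020152e-05, -3.39561826e-04,
       -9.57973100e-04, -1.51065878e-04]), 'tau': array([-1.06783264e-03, -4.45658648e+01, -2.90773469e+01, -2.53312219e-04,
        9.72718117e-04,  6.24981922e-06]), 'tcp_pos': array([0.21758666, 0.50513316, 0.23131493]), 'eef_rot': array([-3.14159193e+00, -2.93592828e-05,  2.73478920e+00]), 'ft_force': array([-0.06874113,  0.61541436,  0.17213081]), 'ft_torque': array([ 0.06421643, -0.01312909, -0.00641405]), 'opening': 0.08550155136748536}
```

View pics/scene1.png

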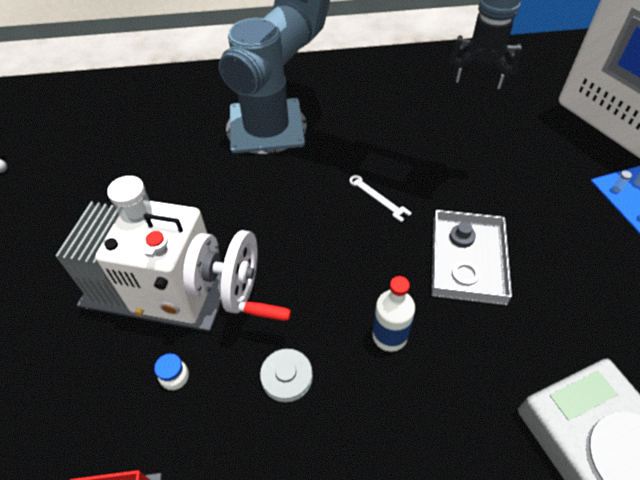

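View pics/top1.png

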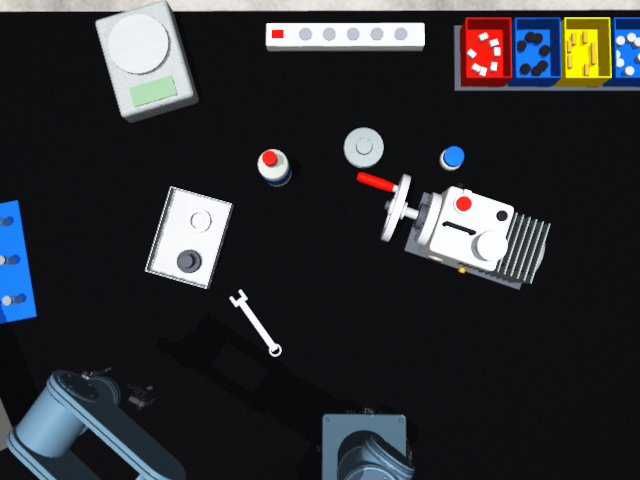

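The scene view has the pump at (150,260), its wheel at (240,270) and the red handle pointing right at (267,311), on the far side from the robot. The top view has the handle at (375,182), the wheel edge-on at (397,207) and the belt pulley at (364,147). Next I fit the axes.

```bash
cat > m.py <<'E'
from h import *
def cloud(c,n,i=0):
    im,d=snap(c); q=vision.masks_of(n,c)[i]
    ys,xs=np.nonzero(cv2.erode(q['pixels'].astype(np.uint8),np.ones((3,3)))*(d>0))
    o,_=ray(c,(0,0)); P=np.array([o+ray(c,(y,x))[1]*d[y,x] for y,x in zip(ys,xs)])
    return P,q['score']
if __name__=='__main__':
    for c in('scene','top'):
        for n in('handle_mid','handwheel','belt_pulley'):
            P,s=cloud(c,n); m=np.median(P,0); 
            Q=P[np.linalg.norm(P-m,axis=1)<.13]; m=Q.mean(0)
            w,v=np.linalg.eigh(np.cov((Q-m).T))
            print(c,n,round(s,2),len(Q),'mean',m.round(3),'lo',Q.min(0).round(3),'hi',Q.max(0).round(3),'sd',np.sqrt(w).round(4),'\n  minor',v[:,0].round(3),'major',v[:,2].round(3))
    a=[]
    for n in('handle_mid','handwheel','shaft'):
        r=[]
        for c in('scene','top'):
            snap(c); r.append(vision.tip_of(n,c)[0])
        print(n,[round(k['score'],2) for k in r],tri(*[ray(c,k['point']) for c,k in zip(('scene','top'),r)]))
E
python3 m.py
```

```text
scene handle_mid 0.64 446 mean [ 0.671 -0.023  0.102] lo [ 0.651 -0.064  0.094] hi [0.688 0.018 0.108] sd [0.0023 0.0057 0.0236] 
  minor [ 0.33  -0.115  0.937] major [-0.316 -0.949 -0.005]
scene handwheel 0.78 2437 mean [ 0.625 -0.058  0.15 ] lo [ 0.532 -0.098  0.063] hi [0.69  0.018 0.221] sd [0.0196 0.0366 0.0478] 
  minor [-0.142 -0.937 -0.319] major [-0.574 -0.184  0.798]
scene belt_pulley 0.92 1884 mean [0.772 0.001 0.024] lo [ 0.721 -0.045  0.   ] hi [0.816 0.048 0.04 ] sd [0.0058 0.0233 0.0243] 
  minor [0.061 0.004 0.998] major [ 0.965  0.255 -0.06 ]
top handle_mid 0.74 286 mean [ 0.666 -0.023  0.104] lo [ 0.648 -0.063  0.096] hi [0.686 0.018 0.113] sd [0.0033 0.0057 0.0229] 
  minor [-0.055  0.003  0.998] major [-0.326 -0.945 -0.015]
top handwheel 0.56 995 mean [ 0.616 -0.052  0.162] lo [ 0.525 -0.094  0.083] hi [0.686 0.018 0.225] sd [0.0182 0.0307 0.0602] 
  minor [0.142 0.91  0.39 ] major [-0.626 -0.223  0.747]
top belt_pulley 0.76 1084 mean [0.765 0.002 0.026] lo [ 0.717 -0.044  0.008] hi [0.814 0.047 0.045] sd [0.0057 0.023  0.024 ] 
  minor [0.005 0.01  1.   ] major [-1.     0.012  0.005]
handle_mid [0.7, 0.84] (array([ 0.66256545, -0.02282709,  0.09406462]), np.float64(0.0033481603724073122))Traceback (most recent call last):
  File "m.py", line 18, in <module>
    snap(c); r.append(vision.tip_of(n,c)[0])
                      ~~~~~~~~~~~~~~~~~~^^^
IndexError: list index out of range
```

```bash
python3 -m pendant '[[[0,0,-10],[0.03,-0.03,0.02],1],[[0,0,-15],[0.06,-0.07,0.04],1],[[0,0,-20],[0.09,-0.10,0.04],1],[[0,0,-25],[0.12,-0.14,0.04],1],[[0,0,-30],[0.15,-0.17,0.04],1],[[0,0,-36],[0.18,-0.21,0.04],1],[[0,0,-42],[0.21,-0.24,0.04],1],[[0,0,-48],[0.24,-0.275,0.04],1],[[0,0,-54],[0.27,-0.31,0.04],1],[[0,0,-60],[0.30,-0.345,0.04],1],[[0,0,-66],[0.33,-0.38,0.04],1],[[0,0,-72],[0.36,-0.41,0.04],1]]' 40
```

```text
time_s: 2.5
tcp_pos: [0.5425, 0.1324, 0.2715]
eef_rot: [3.141, -0.0, 1.473]
ft_force: [0.8, 0.9, 0.4]
opening: 0.085
```

```bash
python3 -m pendant '[[[0,0,-5],[0.03,-0.035,0],1],[[0,0,-9],[0.06,-0.07,-0.01],1],[[0,0,-13],[0.10,-0.11,-0.02],1],[[0,0,-13],[0.127,-0.143,-0.03],1],[[0,0,-13],[0.127,-0.143,-0.03],1],[[0,0,-13],[0.127,-0.143,-0.03],1],[[0,0,-13],[0.127,-0.143,-0.03],1]]'
python3 - <<'E'
from h import *
a,_=snap('scene');b,_=snap('top')
cv2.imwrite('pics/c2.png',np.hstack([cv2.resize(a[200:360,160:360],(400,320)),cv2.resize(b[110:270,300:500],(400,320))])[:,:,::-1])
E
```

```text
time_s: 3.08
tcp_pos: [0.6697, -0.0122, 0.2397]
eef_rot: [-3.139, 0.0, 1.243]
ft_force: [-0.2, -0.3, 0.6]
opening: 0.0855
```

View pics/c2.png

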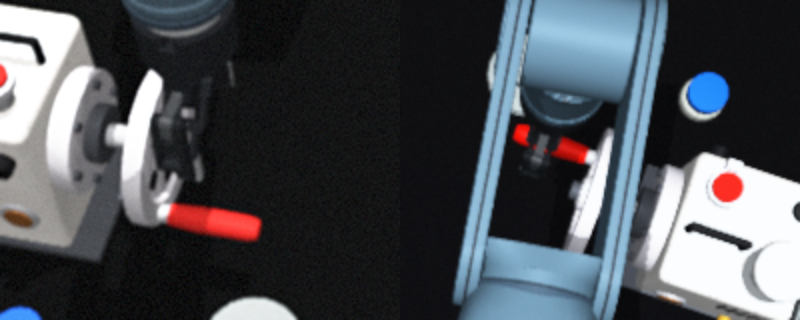

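The gripper hangs above the handle and in front of the wheel: left crop, fingers at (180,140) and handle at (215,222). It is clear to go down.

```bash
python3 -m pendant '[[[0,0,0],[0,0,-0.03],1],[[0,0,0],[0,0,-0.06],1],[[0,0,0],[0,0,-0.09],1],[[0,0,0],[0,0,-0.115],1],[[0,0,0],[0,0,-0.135],1],[[0,0,0],[0,0,-0.15],1],[[0,0,0],[0,0,-0.16],1],[[0,0,0],[0,0,-0.165],1],[[0,0,0],[0,0,-0.165],1],[[0,0,0],[0,0,-0.165],1]]'
python3 -m pendant '[[[0,0,0],[0,0,0],0.6],[[0,0,0],[0,0,0],0.3],[[0,0,0],[0,0,0],0],[[0,0,0],[0,0,0],0],[[0,0,0],[0,0,0],0],[[0,0,0],[0,0,0],0],[[0,0,0],[0,0,0],0],[[0,0,0],[0,0,0],0]]' 40
python3 - <<'E'
from h import *
s=bot.sense();print(s['ft_force'],s['opening'])
a,_=snap('scene')
cv2.imwrite('pics/c3.png',cv2.resize(a[200:360,160:360],(600,480))[:,:,::-1])
E
```

```text
time_s: 4.02
tcp_pos: [0.6695, -0.0095, 0.0777]
eef_rot: [3.14, -0.001, 1.247]
ft_force: [0.3, 0.6, 0.6]
opening: 0.0851
time_s: 4.68
tcp_pos: [0.6702, -0.0097, 0.078]
eef_rot: [3.139, -0.001, 1.246]
ft_force: [3.7, -1.0, -0.5]
opening: 0.0231
[ 3.70846971 -1.01358215 -0.47817816] 0.023098856800232898
```

View pics/c3.png

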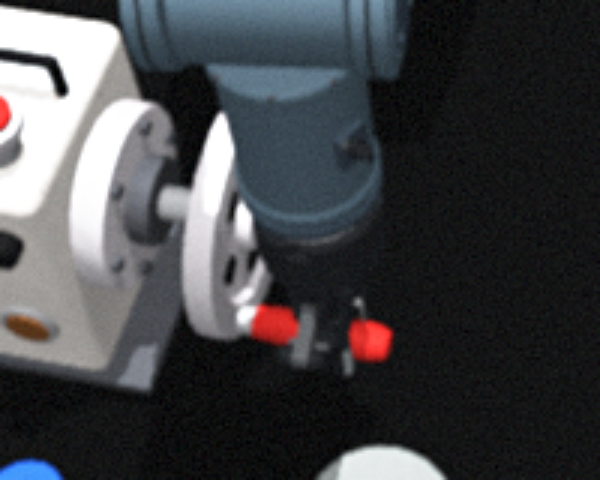

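Grip confirmed: opening 23 mm and the pads around the red sleeve. Now a helper to log samples and work out each arc.

```bash
cat > arc.py <<'E'
# usage: arc.py degPerRow nrows [log]; prints phi, tangential/radial force, next arc displacements (mm)
from h import *
import sys, json, os
from scipy.optimize import least_squares
U=np.array([-.32,-.947,0]);E=np.array([.947,-.32,0]);Z=np.array([0,0,1.]);r=.068
s=bot.sense();L=json.load(open('log.json')) if os.path.exists('log.json') else []
if len(sys.argv)>3: L.append([s['time_s'],*map(float,s['tcp_pos']),*map(float,s['ft_force']),float(sys.argv[3])]);json.dump(L,open('log.json','w'))
C=np.array([.6702,-.0097,.078])-r*(np.cos(np.radians(-39))*E+np.sin(np.radians(-39))*Z)
c=np.array([C@E,C[2]])
if len(L)>4:
    A=np.array([[np.dot(l[1:4],E),l[3]] for l in L])
    c=least_squares(lambda q:np.r_[np.hypot(*(A-q).T)-r],c).x; print('centre',c.round(4),'was',(C@E).round(4),C[2].round(4),'rms',np.std(np.hypot(*(A-c).T)).round(4))
ph=lambda p:np.arctan2(p[2]-c[1],np.dot(p,E)-c[0])
T=lambda a:-np.sin(a)*E+np.cos(a)*Z
a=ph(s['tcp_pos']);f=s['ft_force']
print('t',s['time_s'],'phi',np.degrees(a).round(1),'radius',np.hypot(np.dot(s['tcp_pos'],E)-c[0],s['tcp_pos'][2]-c[1]).round(4),'Ft',(-f@T(a)).round(2),'Fr',(f@(np.cos(a)*E+np.sin(a)*Z)).round(2),'Fu',(f@U).round(2))
if len(L)>5:
    ang=np.array([ph(np.array(l[1:4])) for l in L]);F=np.array([-np.dot(l[4:7],T(b)) for l,b in zip(L,ang)]);d=np.array([l[7] for l in L])
    # Ft = d*drag + k cos(phi+off): heavy side at angle phi+off from horizontal
    M=np.c_[d,np.cos(ang),-np.sin(ang)];x,res,*_=np.linalg.lstsq(M,F,rcond=None)
    off=np.arctan2(x[2],x[1]);print('drag Nm',(x[0]*r).round(3),'pull Nm',(np.hypot(*x[1:])*r).round(3),'off',np.degrees(off).round(1),'=> handle phi wanted',((-90-np.degrees(off)+180)%360-180).round(1),'resid',(F-M@x).round(2))
st=np.radians(float(sys.argv[1]))
for i in range(1,int(sys.argv[2])+1):
    b=a+st*i;dd=r*((np.cos(b)-np.cos(a))*E+(np.sin(b)-np.sin(a))*Z);print('[[0,0,0],[%.4f,%.4f,%.4f],0],'%tuple(dd),end='')
print()
E
python3 arc.py 4 12
```

```text
t 4.7333 phi -39.1 radius 0.068 Ft -2.14 Fr 3.29 Fu -0.73
[[0,0,0],[0.0027,-0.0009,0.0038],0],[[0,0,0],[0.0052,-0.0017,0.0078],0],[[0,0,0],[0.0074,-0.0025,0.0119],0],[[0,0,0],[0.0093,-0.0031,0.0162],0],[[0,0,0],[0.0109,-0.0037,0.0206],0],[[0,0,0],[0.0122,-0.0041,0.0252],0],[[0,0,0],[0.0132,-0.0045,0.0298],0],[[0,0,0],[0.0139,-0.0047,0.0345],0],[[0,0,0],[0.0143,-0.0048,0.0392],0],[[0,0,0],[0.0144,-0.0049,0.0440],0],[[0,0,0],[0.0142,-0.0048,0.0487],0],[[0,0,0],[0.0136,-0.0046,0.0534],0],
```

```bash
python3 -m pendant '[[[0,0,0],[0.0027,-0.001,0.004],0],[[0,0,0],[0.005,-0.0017,0.008],0],[[0,0,0],[0.0075,-0.0025,0.012],0],[[0,0,0],[0.0093,-0.003,0.016],0],[[0,0,0],[0.011,-0.0037,0.0205],0],[[0,0,0],[0.012,-0.004,0.025],0],[[0,0,0],[0.013,-0.0045,0.030],0],[[0,0,0],[0.014,-0.0047,0.0345],0],[[0,0,0],[0.0143,-0.005,0.039],0]]' 
python3 arc.py 4 12 1
```

```text
time_s: 5.48
tcp_pos: [0.6873, -0.0155, 0.1176]
eef_rot: [3.134, -0.002, 1.246]
ft_force: [10.4, -1.1, -5.6]
opening: 0.0231
t 5.4833 phi -2.6 radius 0.0709 Ft 5.17 Fr 10.42 Fu -2.23
[[0,0,0],[0.0000,-0.0000,0.0047],0],[[0,0,0],[-0.0002,0.0001,0.0095],0],[[0,0,0],[-0.0008,0.0003,0.0142],0],[[0,0,0],[-0.0017,0.0006,0.0188],0],[[0,0,0],[-0.0029,0.0010,0.0234],0],[[0,0,0],[-0.0044,0.0015,0.0279],0],[[0,0,0],[-0.0062,0.0021,0.0323],0],[[0,0,0],[-0.0082,0.0028,0.0365],0],[[0,0,0],[-0.0106,0.0036,0.0405],0],[[0,0,0],[-0.0132,0.0045,0.0444],0],[[0,0,0],[-0.0160,0.0054,0.0480],0],[[0,0,0],[-0.0191,0.0065,0.0515],0],
```

```bash
python3 -m pendant '[[[0,0,0],[0.001,-0.0003,0.0047],0],[[0,0,0],[0.001,-0.0003,0.0095],0],[[0,0,0],[0.001,-0.0003,0.014],0],[[0,0,0],[0,0,0.019],0],[[0,0,0],[-0.001,0.0003,0.0235],0],[[0,0,0],[-0.003,0.001,0.028],0],[[0,0,0],[-0.0045,0.0015,0.0325],0],[[0,0,0],[-0.0065,0.0022,0.0365],0],[[0,0,0],[-0.009,0.003,0.041],0]]' 
python3 arc.py 4 10 1
```

```text
time_s: 6.23
tcp_pos: [0.6787, -0.0126, 0.1596]
eef_rot: [3.132, -0.002, 1.246]
ft_force: [2.9, 0.4, -1.1]
opening: 0.0234
t 6.2333 phi 32.1 radius 0.0729 Ft 2.32 Fr 1.58 Fu -1.33
[[0,0,0],[-0.0025,0.0009,0.0039],0],[[0,0,0],[-0.0053,0.0018,0.0077],0],[[0,0,0],[-0.0083,0.0028,0.0112],0],[[0,0,0],[-0.0115,0.0039,0.0145],0],[[0,0,0],[-0.0150,0.0051,0.0175],0],[[0,0,0],[-0.0186,0.0063,0.0203],0],[[0,0,0],[-0.0225,0.0076,0.0228],0],[[0,0,0],[-0.0264,0.0089,0.0250],0],[[0,0,0],[-0.0305,0.0103,0.0270],0],[[0,0,0],[-0.0348,0.0117,0.0286],0],
```

```bash
python3 -m pendant '[[[0,0,0],[-0.0025,0.001,0.004],0],[[0,0,0],[-0.005,0.0018,0.008],0],[[0,0,0],[-0.008,0.003,0.0115],0],[[0,0,0],[-0.0115,0.004,0.015],0],[[0,0,0],[-0.0145,0.005,0.018],0],[[0,0,0],[-0.018,0.006,0.021],0],[[0,0,0],[-0.022,0.0075,0.024],0],[[0,0,0],[-0.026,0.009,0.0265],0],[[0,0,0],[-0.030,0.010,0.0285],0]]' 
python3 arc.py 4 10 1
```

```text
time_s: 6.98
tcp_pos: [0.6477, -0.0021, 0.1877]
eef_rot: [3.134, -0.002, 1.246]
ft_force: [-0.9, 1.5, -4.5]
opening: 0.0229
t 6.9833 phi 66.5 radius 0.073 Ft 0.52 Fr -4.63 Fu -1.08
[[0,0,0],[-0.0042,0.0014,0.0017],0],[[0,0,0],[-0.0085,0.0029,0.0032],0],[[0,0,0],[-0.0128,0.0043,0.0043],0],[[0,0,0],[-0.0173,0.0058,0.0050],0],[[0,0,0],[-0.0218,0.0073,0.0055],0],[[0,0,0],[-0.0262,0.0089,0.0056],0],[[0,0,0],[-0.0307,0.0104,0.0054],0],[[0,0,0],[-0.0352,0.0119,0.0049],0],[[0,0,0],[-0.0396,0.0134,0.0040],0],[[0,0,0],[-0.0440,0.0149,0.0028],0],
```

```bash
python3 -m pendant '[[[0,0,0],[-0.0045,0.0015,0.0015],0],[[0,0,0],[-0.009,0.003,0.003],0],[[0,0,0],[-0.013,0.0043,0.004],0],[[0,0,0],[-0.0175,0.006,0.0045],0],[[0,0,0],[-0.022,0.0075,0.005],0],[[0,0,0],[-0.0265,0.009,0.005],0],[[0,0,0],[-0.031,0.0105,0.0045],0],[[0,0,0],[-0.0355,0.012,0.0035],0],[[0,0,0],[-0.040,0.0135,0.0025],0]]' 
python3 arc.py 4 10 1
```

```text
time_s: 7.73
tcp_pos: [0.6078, 0.0114, 0.1906]
eef_rot: [3.132, -0.002, 1.246]
ft_force: [1.6, -0.4, -3.9]
opening: 0.0228
t 7.7333 phi 100.6 radius 0.071 Ft 0.91 Fr -4.13 Fu -0.14
[[0,0,0],[-0.0044,0.0015,-0.0010],0],[[0,0,0],[-0.0087,0.0029,-0.0024],0],[[0,0,0],[-0.0129,0.0044,-0.0041],0],[[0,0,0],[-0.0170,0.0057,-0.0060],0],[[0,0,0],[-0.0209,0.0071,-0.0083],0],[[0,0,0],[-0.0247,0.0084,-0.0108],0],[[0,0,0],[-0.0283,0.0096,-0.0137],0],[[0,0,0],[-0.0318,0.0107,-0.0168],0],[[0,0,0],[-0.0350,0.0118,-0.0201],0],[[0,0,0],[-0.0379,0.0128,-0.0237],0],
```

```bash
python3 -m pendant '[[[0,0,0],[-0.0045,0.0015,-0.001],0],[[0,0,0],[-0.0085,0.003,-0.0025],0],[[0,0,0],[-0.013,0.0045,-0.004],0],[[0,0,0],[-0.017,0.0057,-0.006],0],[[0,0,0],[-0.021,0.007,-0.0085],0],[[0,0,0],[-0.0245,0.0083,-0.011],0],[[0,0,0],[-0.028,0.0095,-0.014],0],[[0,0,0],[-0.0315,0.0107,-0.017],0],[[0,0,0],[-0.035,0.012,-0.020],0]]' 
python3 arc.py 4 10 1
```

```text
time_s: 8.48
tcp_pos: [0.576, 0.0222, 0.1711]
eef_rot: [3.124, -0.003, 1.246]
ft_force: [15.3, -3.6, -10.6]
opening: 0.023
centre [0.5883 0.1247] was 0.585 0.1208 rms 0.0001
t 8.4833 phi 137.1 radius 0.0681 Ft 2.92 Fr -18.68 Fu -1.49
[[0,0,0],[-0.0029,0.0010,-0.0036],0],[[0,0,0],[-0.0056,0.0019,-0.0074],0],[[0,0,0],[-0.0081,0.0027,-0.0114],0],[[0,0,0],[-0.0103,0.0035,-0.0155],0],[[0,0,0],[-0.0121,0.0041,-0.0198],0],[[0,0,0],[-0.0138,0.0046,-0.0243],0],[[0,0,0],[-0.0151,0.0051,-0.0288],0],[[0,0,0],[-0.0161,0.0054,-0.0334],0],[[0,0,0],[-0.0168,0.0057,-0.0381],0],[[0,0,0],[-0.0171,0.0058,-0.0428],0],
```

```bash
python3 -m pendant '[[[0,0,0],[-0.003,0.001,-0.0036],0],[[0,0,0],[-0.0056,0.002,-0.0074],0],[[0,0,0],[-0.008,0.0027,-0.0114],0],[[0,0,0],[-0.0103,0.0035,-0.0155],0],[[0,0,0],[-0.012,0.004,-0.020],0],[[0,0,0],[-0.0138,0.0046,-0.0243],0],[[0,0,0],[-0.015,0.005,-0.029],0],[[0,0,0],[-0.016,0.0054,-0.0334],0],[[0,0,0],[-0.0168,0.0057,-0.038],0]]' 
python3 arc.py 4 10 1
```

```text
time_s: 9.23
tcp_pos: [0.5597, 0.0278, 0.1332]
eef_rot: [3.122, -0.003, 1.246]
ft_force: [5.4, -2.7, 4.3]
opening: 0.0235
centre [0.5884 0.1247] was 0.585 0.1208 rms 0.0001
t 9.2333 phi 172.8 radius 0.0678 Ft 5.02 Fr -5.36 Fu 0.82
drag Nm 0.336 pull Nm 0.302 off 100.1 => handle phi wanted 169.9 resid [-0.09  0.26 -0.17 -0.22  0.36 -0.15]
[[0,0,0],[-0.0004,0.0001,-0.0047],0],[[0,0,0],[-0.0005,0.0002,-0.0095],0],[[0,0,0],[-0.0003,0.0001,-0.0142],0],[[0,0,0],[0.0002,-0.0001,-0.0189],0],[[0,0,0],[0.0011,-0.0004,-0.0236],0],[[0,0,0],[0.0022,-0.0008,-0.0282],0],[[0,0,0],[0.0037,-0.0012,-0.0327],0],[[0,0,0],[0.0054,-0.0018,-0.0370],0],[[0,0,0],[0.0074,-0.0025,-0.0413],0],[[0,0,0],[0.0097,-0.0033,-0.0454],0],
```

```bash
python3 -m pendant '[[[0,0,0],[-0.0004,0,-0.0047],0],[[0,0,0],[-0.0005,0,-0.0095],0],[[0,0,0],[-0.0003,0,-0.014],0],[[0,0,0],[0,0,-0.019],0],[[0,0,0],[0.001,-0.0004,-0.0235],0],[[0,0,0],[0.002,-0.0008,-0.028],0],[[0,0,0],[0.0037,-0.0012,-0.0327],0],[[0,0,0],[0.0054,-0.0018,-0.037],0],[[0,0,0],[0.0074,-0.0025,-0.0413],0]]' 
python3 arc.py 4 10 1
```

```text
time_s: 9.98
tcp_pos: [0.5669, 0.0253, 0.0921]
eef_rot: [3.123, -0.003, 1.246]
ft_force: [1.1, -0.9, 8.8]
opening: 0.0232
centre [0.5884 0.1247] was 0.585 0.1208 rms 0.0001
t 9.9833 phi -151.3 radius 0.068 Ft 7.11 Fr -5.36 Fu 0.52
drag Nm 0.323 pull Nm 0.283 off 99.6 => handle phi wanted 170.4 resid [ 0.04  0.23 -0.27 -0.28  0.42  0.09 -0.23]
[[0,0,0],[0.0023,-0.0008,-0.0041],0],[[0,0,0],[0.0048,-0.0016,-0.0080],0],[[0,0,0],[0.0077,-0.0026,-0.0117],0],[[0,0,0],[0.0107,-0.0036,-0.0152],0],[[0,0,0],[0.0140,-0.0047,-0.0184],0],[[0,0,0],[0.0175,-0.0059,-0.0214],0],[[0,0,0],[0.0211,-0.0071,-0.0242],0],[[0,0,0],[0.0250,-0.0084,-0.0267],0],[[0,0,0],[0.0290,-0.0098,-0.0288],0],[[0,0,0],[0.0331,-0.0112,-0.0307],0],
```

```bash
python3 -m pendant '[[[0,0,0],[0.0023,-0.0008,-0.004],0],[[0,0,0],[0.005,-0.0016,-0.008],0],[[0,0,0],[0.0077,-0.0026,-0.0117],0],[[0,0,0],[0.0107,-0.0036,-0.015],0],[[0,0,0],[0.014,-0.0047,-0.0184],0],[[0,0,0],[0.0175,-0.006,-0.0214],0],[[0,0,0],[0.021,-0.007,-0.024],0],[[0,0,0],[0.025,-0.0084,-0.0267],0],[[0,0,0],[0.029,-0.01,-0.029],0]]' 
python3 arc.py 4 10 1
```

```text
time_s: 10.73
tcp_pos: [0.5946, 0.016, 0.0635]
eef_rot: [3.125, -0.003, 1.246]
ft_force: [-2.5, 0.5, 14.0]
opening: 0.0232
centre [0.5883 0.1246] was 0.585 0.1208 rms 0.0002
t 10.7333 phi -116.4 radius 0.0683 Ft 8.55 Fr -11.42 Fu 0.32
drag Nm 0.321 pull Nm 0.278 off 99.8 => handle phi wanted 170.2 resid [ 0.1   0.23 -0.31 -0.31  0.43  0.12 -0.16 -0.1 ]
[[0,0,0],[0.0041,-0.0014,-0.0020],0],[[0,0,0],[0.0083,-0.0028,-0.0036],0],[[0,0,0],[0.0126,-0.0043,-0.0050],0],[[0,0,0],[0.0170,-0.0057,-0.0060],0],[[0,0,0],[0.0215,-0.0072,-0.0067],0],[[0,0,0],[0.0259,-0.0088,-0.0070],0],[[0,0,0],[0.0304,-0.0103,-0.0071],0],[[0,0,0],[0.0349,-0.0118,-0.0068],0],[[0,0,0],[0.0394,-0.0133,-0.0061],0],[[0,0,0],[0.0438,-0.0148,-0.0052],0],
```

The fit is steady at 170° with drag 0.32 N·m, matching the given value. I turn back from -116° (-74°) and sample in reverse as a cross-check.

```bash
python3 -m pendant '[[[0,0,0],[-0.004,0.0013,0.0022],0],[[0,0,0],[-0.008,0.0027,0.0046],0],[[0,0,0],[-0.0115,0.004,0.0074],0],[[0,0,0],[-0.0152,0.005,0.0104],0],[[0,0,0],[-0.0185,0.0062,0.0137],0],[[0,0,0],[-0.0216,0.0073,0.0172],0],[[0,0,0],[-0.0245,0.0083,0.021],0],[[0,0,0],[-0.027,0.0091,0.025],0],[[0,0,0],[-0.0293,0.0099,0.0291],0]]' 
python3 arc.py -4 10 -1
```

```text
time_s: 11.48
tcp_pos: [0.5664, 0.0255, 0.0929]
eef_rot: [3.123, -0.003, 1.246]
ft_force: [8.2, -2.3, 1.1]
opening: 0.0229
centre [0.5883 0.1246] was 0.585 0.1208 rms 0.0002
t 11.4833 phi -152.1 radius 0.068 Ft -2.95 Fr -8.04 Fu -0.43
drag Nm 0.327 pull Nm 0.277 off 98.1 => handle phi wanted 171.9 resid [-0.11  0.03 -0.44 -0.37  0.44  0.16 -0.13 -0.12 -0.53]
[[0,0,0],[-0.0020,0.0007,0.0043],0],[[0,0,0],[-0.0036,0.0012,0.0087],0],[[0,0,0],[-0.0050,0.0017,0.0132],0],[[0,0,0],[-0.0061,0.0021,0.0178],0],[[0,0,0],[-0.0069,0.0023,0.0225],0],[[0,0,0],[-0.0073,0.0025,0.0272],0],[[0,0,0],[-0.0075,0.0025,0.0319],0],[[0,0,0],[-0.0073,0.0025,0.0367],0],[[0,0,0],[-0.0068,0.0023,0.0414],0],[[0,0,0],[-0.0060,0.0020,0.0461],0],
```

```bash
python3 -m pendant '[[[0,0,0],[-0.002,0.0007,0.0043],0],[[0,0,0],[-0.0036,0.0012,0.0087],0],[[0,0,0],[-0.005,0.0017,0.0132],0],[[0,0,0],[-0.006,0.002,0.0178],0],[[0,0,0],[-0.007,0.0023,0.0225],0],[[0,0,0],[-0.0073,0.0025,0.027],0],[[0,0,0],[-0.0075,0.0025,0.032],0],[[0,0,0],[-0.0073,0.0025,0.0367],0],[[0,0,0],[-0.0068,0.0023,0.0425],0],[[0,0,0],[-0.0068,0.0023,0.0425],0],[[0,0,0],[-0.0068,0.0023,0.0425],0],[[0,0,0],[-0.0068,0.0023,0.0425],0]]' 
python3 arc.py -4 1
python3 - <<'E'
from h import *
a,_=snap('scene','fin.png');snap('top');s=bot.sense();print(s['time_s'],s['tcp_pos'],s['joint_vel'].round(4),s['opening'],s['ft_force'])
cv2.imwrite('pics/c4.png',cv2.resize(a[140:440,60:460],(800,600))[:,:,::-1])
E
python3 arc.py -4 1
```

```text
time_s: 12.48
tcp_pos: [0.56, 0.0277, 0.1353]
eef_rot: [3.122, -0.003, 1.246]
ft_force: [5.9, -1.2, 3.1]
opening: 0.0232
centre [0.5883 0.1246] was 0.585 0.1208 rms 0.0002
t 12.4833 phi 171.0 radius 0.0678 Ft 3.96 Fr -5.39 Fu -0.74
drag Nm 0.327 pull Nm 0.277 off 98.1 => handle phi wanted 171.9 resid [-0.11  0.03 -0.44 -0.37  0.44  0.16 -0.13 -0.12 -0.53]
[[0,0,0],[0.0009,-0.0003,0.0047],0],
12.5833 [0.55997457 0.02771237 0.13527779] [ 0.0012  0.0021 -0.0024 -0.0001 -0.0016 -0.0003] 0.023406243575887824 [ 4.94790377 -1.65098481  3.52785971]
centre [0.5883 0.1246] was 0.585 0.1208 rms 0.0002
t 12.5833 phi 171.0 radius 0.0678 Ft 4.3 Fr -4.6 Fu -0.02
drag Nm 0.327 pull Nm 0.277 off 98.1 => handle phi wanted 171.9 resid [-0.11  0.03 -0.44 -0.37  0.44  0.16 -0.13 -0.12 -0.53]
[[0,0,0],[0.0009,-0.0003,0.0047],0],
```

View pics/c4.png

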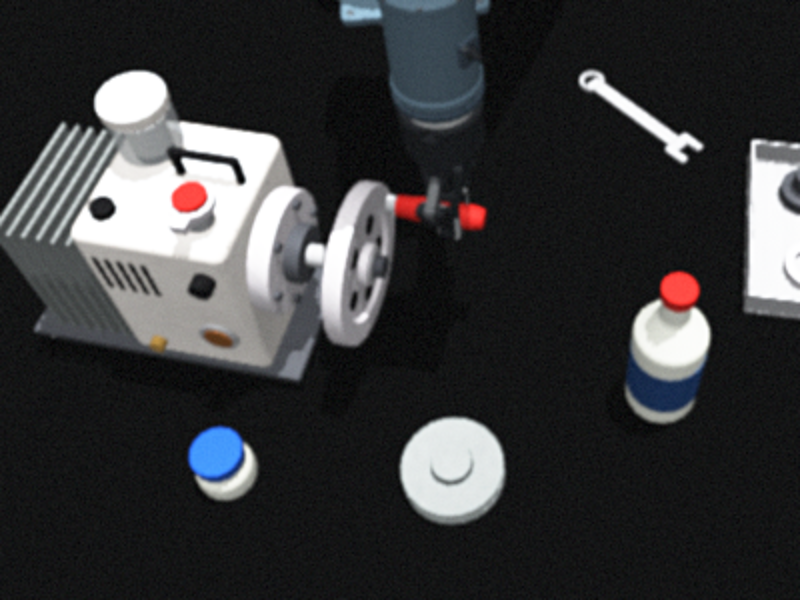

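The gripper still holds the handle at (445,210), on the robot side of the wheel. The other things on the bench are where they were and the arm is still, so I hand in.

```bash
python3 -c "
from cell import bot
print(bot.finish_job())"
```

```text
the job is handed in; nothing more can be done
None
```

I turned the wheel by its handle through about 280° forward and part of the way back. I then stopped it with the rotor's heavy side straight down by my estimate, and handed the job in at about 12.6 s of the 72 s allowed. No verdict was reported.

- **What I felt:** the handle force fitted a drag of 0.33 N·m (0.32 given) and a rotor pull of 0.28 N·m. That pull is slightly above the stated 0.17–0.27 N·m.
- **Where I stopped:** the fit wanted the handle at about 171° (170–172° as samples were added), and it stands at 171.0°. The one sample taken in reverse shifted the fit by less than 2°. The residuals were at most 0.5 N.
- **Last checks:** the fingers hold the sleeve at a 23 mm opening with 40 N grip commanded. The joints are still (0.002 rad/s or less), and a push of about 4 N left on the handle is taken up by the shaft drag.
- **Bench:** the final picture shows the spanner, bottle, pulley and jar apparently where they were. It cut off part of the tray, but the arm did not go near it during the turning. I judged this by eye and did not measure positions.
- **Disagreement:** my first estimate of the shaft centre was about 5 mm off. It caused up to 19 N of radial force until I refitted it from the measured path to 0.2 mm.

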